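# Pack two name plinths in the tray with the sliding divider

### The arm

A 7-joint arm with a two-finger parallel gripper is mounted at the origin on the work surface. World frame = base frame: x ahead of the robot, y to its left, z up, the work surface at z = 0. Lengths are in mm, angles in degrees, forces in N, time in s.
With the tool pointing down it reaches from about 375 to 925 mm from the base axis. Payload 3.1 kg.
Tool frame: the origin (TCP) lies at the centre of the arm's flange, where the gripper is bolted on; the fingertips stand 173 mm ahead of it and the grasp point (between the pads) lies 155 mm ahead of it; z points along the fingers, y is the direction in which the jaws open and shut (so a half turn about z gives the same grasp; the last joint's range is limited). The gripper opens to 85 mm and grips with 20 to 120 N. Pads are 22 mm wide; open, the fingers measure 114 mm over their backs; the gripper's body (76 mm by 85 mm) begins 54 mm behind the grasp point. The pads swing forward as they close: fully open they stand 13 mm farther back than shut.
Start: joints at [-80.604, 21.939, 2.515, 91.553, -1.026, 66.532, -2.859], TCP at [168.214, 627.862, 404.669] pointing down, gripper open.
Joint ranges: [-149.38, 149.38], [-23.57, 123.04], [-84.95, 90], [0, 143.3], [-89.99, 269.99], [3.08, 112.72], [-163.45, 163.45]. Speed limits (degrees/s): [159.86, 159.86, 180, 180, 180, 180, 180].

### API

Orientations are given as a 3x3 rotation matrix whose columns are the frame's x, y, z axes.
In Python, from plant import robot, read_camera, camera_model, hand_in gives the robot as it stands.
- The arm moves only by the tool play_rows, never from a script. Its argument "targets" is one flat list of numbers, 7 for each row, row after row: the turn, a rotation vector about the world's x, y, z in degrees, then the shift along the world's x, y, z in m, then the gripper's target within -1 to 1 (shut at 1, half-way at 0, fully open at -1). A call has 1 to 12 rows; each row shifts and turns the commanded pose from where the row before left it; what a row does not reach is not made up. A row lasts 1/8 s, in which the tool goes at most 62.5 mm and 10.7 degrees, less where a joint would pass 70% of its speed; a pose out of reach is approached as far as the arm can. A call is refused whole if a number of a shift passes 0.0625 or a number of a turn 10.7, either way. A call with a gripper value outside its range is refused whole. The fingers move at their own pace and stop on an object; "squeeze" is the grip in N (left out, the last holds). Time passes only in rows, so rows that do not move let the fingers close. It gives the time, the measured TCP pose, the force and the opening at its end, in the units of the state.
- robot.sense(): the state, without advancing time (a new reading comes with each control period).
- read_camera(name): name is "scene" or "top"; returns the picture (420x560x3 uint8, red, green, blue); there is no depth.
- camera_model(name): a dict with "fx", "fy", "cx", "cy" (pixels), "R" (3x3) and "t" (3): a world point X has camera coordinates R X + t. Camera axes: x right, y down, z forward; pixel columns grow to the right and rows downward; lengths in mm; the calibration is good to about 2 mm. A picture is of the moment at which its call begins. camera_model takes no time and is no camera call.
- hand_in(): hands the job in, once; it reports no verdict.
The state is a dict: "t": time; "joints": joint angles; "dq": joint speeds; "tau": joint torques, N m; "position": TCP position; "tool_rot": TCP orientation; "ft_force": force on the tool from outside, world axes, zero at the start; "ft_torque": the same for the moment, N m; "width": opening from 0.0 (shut) to 1.0 (fully open).
Only numpy, scipy, OpenCV 4.12 (cv2) and the standard library are available. Lean on these libraries where they do the work, as an engineer would, in place of code of your own. Each camera call takes 0.05 s, during which the arm holds its last target.

### The job

Slide the divider of the packing tray away from the tall end board until the bay there is long enough for the longest of the three wooden plinths. Then lay the longest plinth lengthwise in that bay and the shortest one in the bay on the other side of the divider, both grooves up, and slide the divider back until it is snug against the long plinth and holds it against the tall end board, so that it cannot rattle. Leave the middle-length plinth where it lies and let go of everything.

Things in the scene. Friction and masses are not known exactly. Their poses are not given: they have to be found in the camera images.
- tray: fixed open plywood packing tray; inside 292 mm (its y) x 110 mm (x), floor 6 mm above the table, walls 8 mm thick. Side walls with aluminium rails 29 mm high; end board at -y 26 mm, at +y (robot's left) 55 mm: the tall end board. A grey divider parts the long bay (at the tall end, +y) from the short bay (-y). Origin: centre of its underside, on the table; inner end faces at y = +146 and -146 mm.
- divider (a joint): position of the divider (m), which slides on the rails along the tray's y. Growing values move it to tray -y and lengthen the long bay, whose clear length is 90 mm + value. Stops at 0 and 0.085 (long bay 175 mm, short bay 105 mm). It stays where it is left; sliding takes about 2 to 3 N.
- divider_grip (a point): centre of the top of the divider's black grip, 78 mm above the table; axes as the tray's. The grip is a block 34 mm (tray x) x 14 mm (tray y) x 38 mm high, 40 to 78 mm above the table, on the middle of the grey divider plate, which is 12 mm thick (tray y), as wide as the tray and 40 mm high above the table; the grip is centred on its thickness.
- long_bay_end (a point): foot of the inner face of the tall end board, in the middle of its width, on the tray's floor (6 mm above the table): the end of the long bay. Axes as the tray's.
- short_bay_end (a point): foot of the inner face of the low end board, in the middle of its width, on the tray's floor: the end of the short bay. Axes as the tray's.
- plinth_long: the longest slotted wooden plinth (stand for a wooden name): plain light wood bar, 140 mm long (its own y) x 34 mm wide (x) x 28 mm high, with a 6 mm wide, 8 mm deep groove along the middle of its top; loose, about 0.09 kg. Origin: centre of its underside.
- plinth_mid: the middle-length slotted wooden plinth (stand for a wooden name): plain light wood bar, 108 mm long (its own y) x 34 mm wide (x) x 28 mm high, with a 6 mm wide, 8 mm deep groove along the middle of its top; loose, about 0.07 kg. Origin: centre of its underside. To be left alone.
- plinth_short: the shortest slotted wooden plinth (stand for a wooden name): plain light wood bar, 76 mm long (its own y) x 34 mm wide (x) x 28 mm high, with a 6 mm wide, 8 mm deep groove along the middle of its top; loose, about 0.05 kg. Origin: centre of its underside.
Mind the look-alikes: they are no part of the job. What is shaped like the plinth_short but green is not meant.

How it is judged:
By the outcome, as a careful person would: the job done as asked, in the order asked, and still so for the second after the job is handed in, with the robot touching nothing.
It also fails if it takes over 70 s, if anything falls off the work surface, if the arm or the gripper's body presses on something with over 40 N, if the wrist force passes 120 N, or if a joint passes its speed limit or range.

## Working session

There is one attempt and no reset: what is moved stays moved. The work goes in short steps, Python scripts to look and compute and a tool call to move; the robot and the scene stay as the last step left them, time stands still between calls to the robot, and variables do not carry over. Pictures are saved under pics/ and viewed, and the job is handed in when it is done.

Besides the shell and the picture viewer there is one more tool, called after "Call:" as name(argument=value, ...) on one line, values as JSON. play_rows: Moves the arm, as the interface text tells. Its arguments: {"type":"object","properties":{"targets":{"type":"array","items":{"type":"number"}},"squeeze":{"type":"number"}},"required":["targets"]}

```bash
ls; mkdir -p pics
python3 - <<'E'
from plant import robot, read_camera, camera_model
import cv2
for n in ("scene","top"):
    im=read_camera(n); cv2.imwrite(f"pics/{n}0.png",im[:,:,::-1]); print(n,camera_model(n))
s=robot.sense(); print(s)
E
```

```text
pics
scene {'fx': 529.1010725552169, 'fy': 529.1010725552169, 'cx': 280.2283031643617, 'cy': 205.99020202359463, 'R': array([[-8.25240544e-01,  5.64781332e-01,  3.00790554e-04],
       [ 3.96089299e-01,  5.79132589e-01, -7.12543831e-01],
       [-4.02605652e-01, -5.87900919e-01, -7.01627536e-01]]), 't': array([ 477.1238671 ,  -62.88663732, 1524.63915853])}
top {'fx': 526.3347675386655, 'fy': 526.3347675386655, 'cx': 278.8113800598568, 'cy': 207.49322490474913, 'R': array([[-0.01646054, -0.99967771, -0.01932681],
       [-0.99354906,  0.01852261, -0.11188021],
       [ 0.11220213,  0.01736053, -0.99353374]]), 't': array([-104.28609018,  512.47758312, 1302.43407447])}
{'t': 0.1, 'joints': array([-80.60495621,  21.98929843,   2.51164198,  91.64228768,
        -1.02787373,  66.53162873,  -2.8606031 ]), 'dq': array([ 0.06249504, -0.14566522, -0.0391987 , -0.1093905 , -0.0179093 ,
        0.06927471,  0.09302131]), 'tau': array([ 2.32129823e-03, -4.34725356e+01,  1.02941796e+00, -2.50451857e+01,
        1.10096612e-02,  5.44084789e-03, -1.20872929e-05]), 'position': array([168.07515467, 627.42585015, 403.3715015 ]), 'tool_rot': array([[-9.65941758e-01,  2.58759006e-01, -5.44489737e-04],
       [ 2.58759561e-01,  9.65938793e-01, -2.39526134e-03],
       [-9.38516840e-05, -2.45457488e-03, -9.99996983e-01]]), 'ft_force': array([-0.67062407, -0.03113957,  0.66028309]), 'ft_torque': array([-0.0302794 ,  0.00464925, -0.07100854]), 'width': 1.000438677553094}
```

View pics/scene0.png

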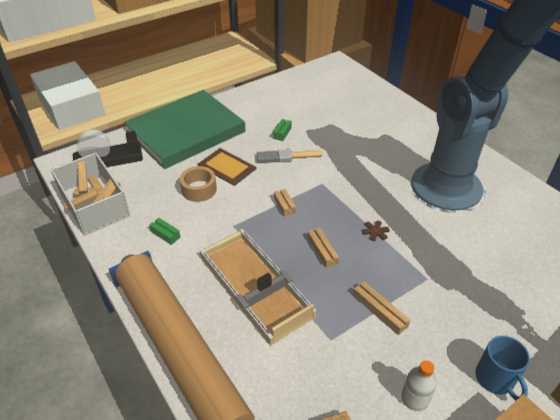

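View pics/top0.png

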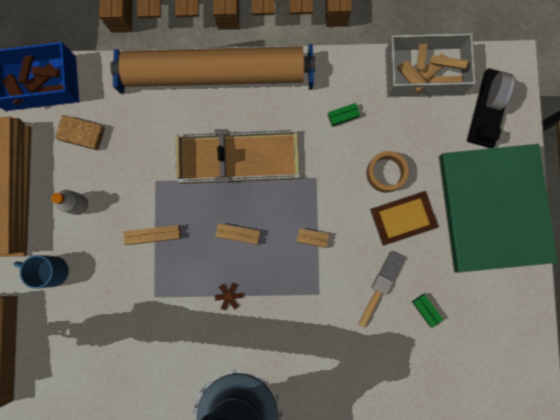

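The top view shows three wooden bars on or near the grey mat: about (152,235), the longest; (238,234), middle; (313,238), shortest. The green look-alikes are at (345,114) and (427,310). The tray is centred near (238,156), with the divider near (222,155). I'll enlarge this area.

```bash
cat > h.py <<'E'
import numpy as np, cv2
from plant import robot, read_camera, camera_model
def ray(n,uv,z):
    c=camera_model(n);R,t=c["R"],c["t"]
    d=R.T@np.array([(uv[0]-c["cx"])/c["fx"],(uv[1]-c["cy"])/c["fy"],1]); o=-R.T@t
    return o+d*(z-o[2])/d[2]
def proj(n,X):
    c=camera_model(n);p=c["R"]@np.array(X,float)+c["t"]; return c["fx"]*p[0]/p[2]+c["cx"],c["fy"]*p[1]/p[2]+c["cy"]
E
python3 - <<'E'
import cv2
a=cv2.imread("pics/top0.png")[115:260,115:345]
cv2.imwrite("pics/topc.png",cv2.resize(a,None,fx=3.4,fy=3.4,interpolation=cv2.INTER_CUBIC))
a=cv2.imread("pics/scene0.png")[180:345,195:425]
cv2.imwrite("pics/scenec.png",cv2.resize(a,None,fx=3.4,fy=3.4,interpolation=cv2.INTER_CUBIC))
E
```

```text
(no output)
```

View pics/topc.png

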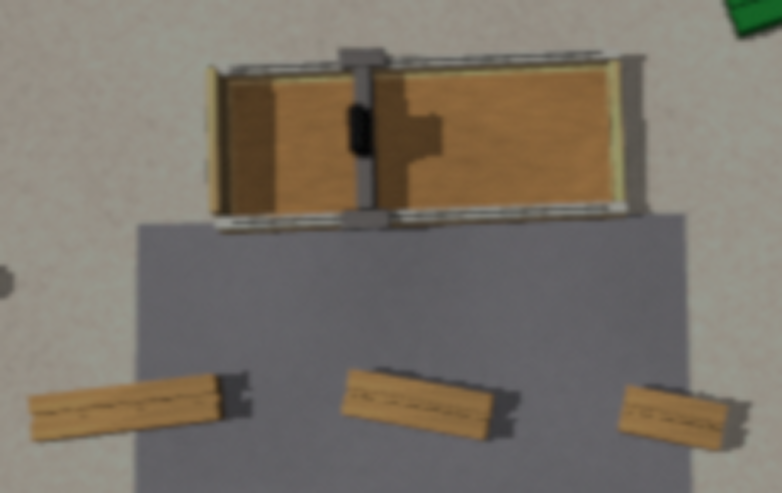

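View pics/scenec.png

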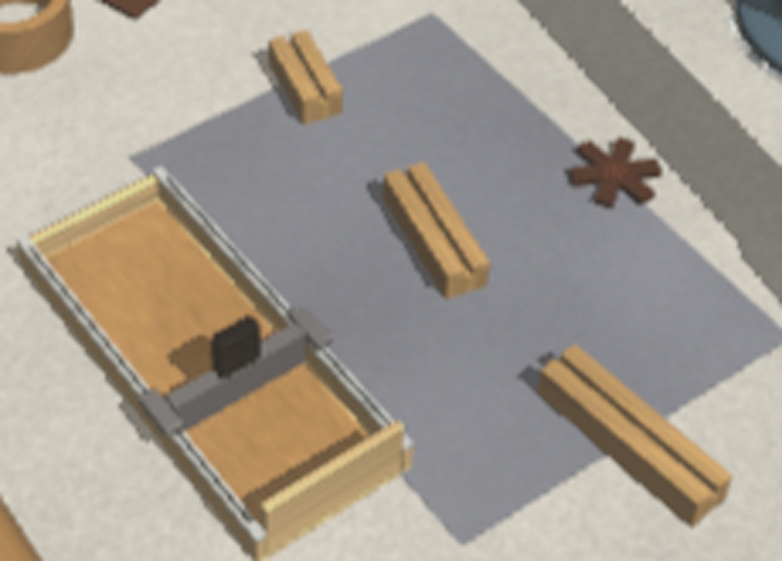

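```bash
cat > m.py <<'E'
from h import *
import sys
def plinths(f="pics/top0.png",rois=None,z=28):
    im=cv2.imread(f); hsv=cv2.cvtColor(im,cv2.COLOR_BGR2HSV)
    m=cv2.inRange(hsv,(8,90,90),(25,255,255))
    out={}
    for n,(x0,y0,x1,y1) in rois.items():
        mm=np.zeros_like(m); mm[y0:y1,x0:x1]=m[y0:y1,x0:x1]
        mm=cv2.morphologyEx(mm,cv2.MORPH_CLOSE,np.ones((3,3)))
        cs,_=cv2.findContours(mm,cv2.RETR_EXTERNAL,cv2.CHAIN_APPROX_NONE)
        c=max(cs,key=cv2.contourArea)
        P=np.array([ray("top",p[0],z)[:2] for p in c],np.float32)
        r=cv2.minAreaRect(P); b=cv2.boxPoints(r)
        e0,e1=b[1]-b[0],b[2]-b[1]
        if np.linalg.norm(e0)<np.linalg.norm(e1): e0,e1=e1,e0
        if e0[1]<0:e0=-e0
        print(n,"centre",np.round(r[0],1),"LxW",np.linalg.norm(e0).round(1),np.linalg.norm(e1).round(1),"axis yaw from +y (ccw)",round(np.degrees(np.arctan2(-e0[0],e0[1])),2))
E
python3 - <<'E'
from m import *
plinths(rois=dict(long=(115,220,185,250),mid=(208,215,270,250),short=(290,222,335,252)))
for n in("top","scene"):
    c=camera_model(n);print(n,-c["R"].T@c["t"])
def cp(x,y):return (x/3.4+115-.35, y/3.4+115-.35)
def sc(x,y):return (x/3.4+195-.35, y/3.4+180-.35)
print("floor corners low", ray("top",cp(610,68),6),ray("top",cp(612,207),6))
print("tall top inner", ray("top",cp(217,68),55),ray("top",cp(221,212),55), )
print("tall top outer", ray("top",cp(207,68),55),ray("top",cp(211,212),55), )
print("floor tall", ray("top",cp(228,80),6),ray("top",cp(230,214),6))
print("grip top", ray("top",cp(358,131),78), "scene grip top far corners mid",ray("scene",sc(236,330),78))
print("low top inner", ray("top",cp(610,62),26),ray("top",cp(613,210),26),"outer", ray("top",cp(620,58),26),ray("top",cp(625,210),26))
print("rails outer corners +x", ray("top",cp(225,70),29),ray("top",cp(605,54),29),"-x",ray("top",cp(218,225),29),ray("top",cp(625,210),29))
E
```

```text
long centre [448.1 209.7] LxW 140.7 34.4 axis yaw from +y (ccw) 5.33
mid centre [447.1  -8. ] LxW 108.5 34.4 axis yaw from +y (ccw) -11.26
short centre [ 433.2 -196.7] LxW 75.2 34.5 axis yaw from +y (ccw) -12.37
top [ 361.31913424 -136.35584862 1349.33277805]
scene [1032.47902596  663.28581006 1024.77581575]
floor corners low [ 703.43526562 -155.80459515    6.        ] [ 595.39181828 -155.1955967     6.        ]
tall top inner [697.19396501 136.45551335  55.        ] [588.83035348 132.96679363  55.        ]
tall top outer [697.35339874 143.9072474   55.        ] [588.97641862 140.34959197  55.        ]
floor tall [700.28222412 138.23800254   6.        ] [595.76046684 136.26162523   6.        ]
grip top [642.32029288  28.76086823  78.        ] scene grip top far corners mid [646.99581002  36.25721249  78.        ]
low top inner [ 702.97731486 -155.60639377   26.        ] [ 589.61622805 -155.61835233   26.        ] outer [ 705.90716911 -163.2232272    26.        ] [ 589.43837706 -164.59768897   26.        ]
rails outer corners +x [702.26251066 135.84882725  29.        ] [ 708.45635059 -151.91343111   29.        ] -x [583.57083175 140.58776007  29.        ] [ 588.92122995 -164.53366462   29.        ]
```

Run:
```python
from m import *
for n,roi in(("top",(170,125,305,190)),("scene",(200,228,320,340))):
    im=cv2.imread(f"pics/{n}0.png"); hsv=cv2.cvtColor(im,cv2.COLOR_BGR2HSV)
    x0,y0,x1,y1=roi
    m=cv2.inRange(hsv,(8,115,40),(22,255,255))
    if n=="top":
        print(hsv[155,172:190].tolist()); print(hsv[155,290:302].tolist()); print(hsv[128:142,260].tolist())
    v=cv2.bitwise_and(im,im,mask=m)[y0:y1,x0:x1]
    cv2.imwrite(f"pics/mask_{n}.png",cv2.resize(v,None,fx=5,fy=5,interpolation=cv2.INTER_NEAREST))
```

```text
[[30, 19, 150], [30, 19, 150], [25, 22, 150], [22, 39, 149], [22, 72, 149], [22, 92, 142], [21, 102, 113], [19, 112, 75], [18, 118, 56], [17, 116, 57], [18, 122, 71], [17, 132, 81], [16, 142, 86], [16, 150, 85], [16, 147, 85], [16, 149, 84], [16, 151, 83], [16, 149, 82]]
[[16, 146, 140], [16, 146, 140], [16, 144, 140], [16, 140, 137], [21, 110, 132], [27, 86, 140], [28, 83, 147], [24, 87, 141], [22, 70, 116], [20, 40, 95], [19, 31, 90], [21, 29, 89]]
[[19, 28, 146], [18, 26, 146], [22, 20, 137], [26, 17, 107], [26, 17, 103], [21, 33, 102], [20, 76, 87], [22, 102, 105], [21, 111, 136], [17, 133, 140], [16, 145, 139], [16, 145, 142], [16, 146, 140], [16, 145, 139]]
```

View pics/mask_top.png

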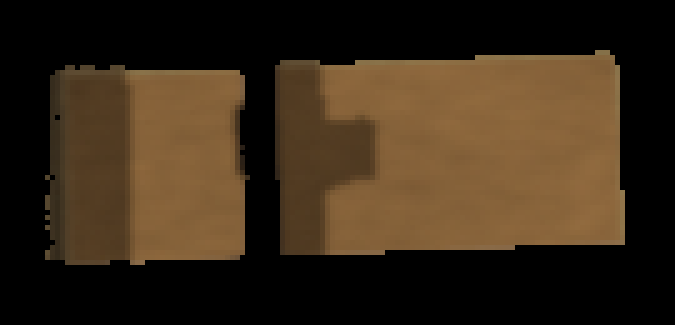

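View pics/mask_scene.png

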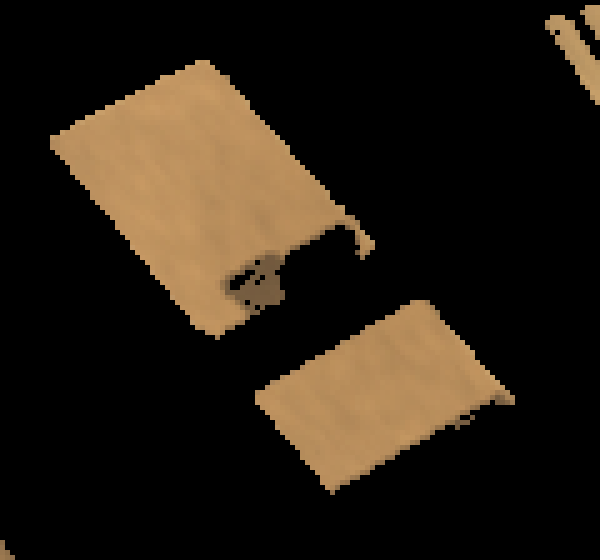

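```bash
cat > t.py <<'E'
from m import *
def fit(P):
    P=np.array(P,np.float32)
    vx,vy,x,y=cv2.fitLine(P,cv2.DIST_HUBER,0,.01,.01).ravel(); return np.array([x,y]),np.array([vx,vy])
def show(n,name,pix,z):
    W=[ray(n,p,z)[:2] for p in pix]; p,v=fit(W)
    if abs(v[1])>abs(v[0]):
        a=np.degrees(np.arctan(-v[0]/v[1])); q=p+v*(-8-p[1])/v[1]
    else:
        a=np.degrees(np.arctan(v[1]/v[0])); q=p+v*(648-p[0])/v[0]
    print(n,name,"yaw",a.round(2),"pt",q.round(1))
def edge(prof,lvl):  # first crossing
    for i in range(len(prof)-1):
        a,b=float(prof[i]),float(prof[i+1])
        if (a-lvl)*(b-lvl)<=0 and a!=b: return i+(lvl-a)/(b-a)
im=cv2.imread("pics/top0.png"); S=cv2.cvtColor(im,cv2.COLOR_BGR2HSV).astype(float)
# +x foot (z=6): sat crossing 120 going up from floor
g=[]
for u in list(range(200,212))+list(range(245,293)):
    e=edge(S[148:126:-1,u,1],125); g.append((u,148-e))
show("top","+x foot",g,6)
g=[]
for u in list(range(200,212))+list(range(245,293)):
    e=edge(S[165:190,u,1],110); g.append((u,165+e))
show("top","-x inner top",g,29)
g=[]
for v in range(140,172):
    e=edge(S[v,285:305,1],125); g.append((285+e,v))
show("top","low foot",g,6)
g=[]
for v in range(142,172):
    e=edge(S[v,195:176:-1,2],64); 
    if e: g.append((195-e,v))
show("top","tall foot(shade)",g,6)
g=[]
for v in range(142,172):
    e=edge(S[v,174:188,2],95); g.append((174+e,v))
show("top","tall inner top",g,55)
g=[]
for v in range(142,172):
    e=edge(S[v,168:188,1],55); g.append((168+e,v))
show("top","tall outer top",g,55)
# divider plate top edges z=40: sat crossing around u 215..230
g=[];h=[]
for v in list(range(136,143))+list(range(164,172)):
    e=edge(S[v,208:226,1],80); g.append((208+e,v))
    e=edge(S[v,236:216:-1,1],80); h.append((236-e,v))
show("top","div +y top edge",g,40);show("top","div -y top edge",h,40)
# grip top
m=((S[...,2]<45)).astype(np.uint8); mm=np.zeros_like(m); mm[140:166,210:232]=m[140:166,210:232]
cs,_=cv2.findContours(mm,cv2.RETR_EXTERNAL,cv2.CHAIN_APPROX_NONE); c=max(cs,key=cv2.contourArea)
print("grip bbox",cv2.boundingRect(c))
# scene
im2=cv2.imread("pics/scene0.png"); H=cv2.cvtColor(im2,cv2.COLOR_BGR2HSV)
m=cv2.inRange(H,(8,115,40),(22,255,255)); 
g=[]
for v in range(246,270):
    us=[u for u in range(215,285) if m[v,u]]; g.append((max(us)+.5,v))
show("scene","-x foot",g,6)
g=[]
for u in range(214,239):
    vs=[v for v in range(235,265) if m[v,u]]; g.append((u,min(vs)-.5))
show("scene","low foot",g,6)
E
python3 t.py
```

```text
top +x foot yaw 1.23 pt [698.7  -8. ]
top -x inner top yaw 1.22 pt [594.3  -8. ]
top low foot yaw 0.75 pt [ 648.  -153.1]
top tall foot(shade) yaw 1.57 pt [648.  138.2]
top tall inner top yaw 1.41 pt [648.  136.1]
top tall outer top yaw 1.03 pt [648.  143.9]
top div +y top edge yaw 1.51 pt [648.   35.8]
top div -y top edge yaw 1.05 pt [648.   21.7]
grip bbox (218, 146, 7, 16)
scene -x foot yaw 1.4 pt [596.7  -8. ]
scene low foot yaw 1.61 pt [ 648.  -147.7]
```

Run:
```python
from m import *
def sc(x,y):return (x/3.4+195-.35, y/3.4+180-.35)
for n,c in dict(long=[(576,346),(541,367),(697,500),(730,479)],mid=[(424,164),(386,176),(449,270),(488,262)],short=[(302,31),(269,40),(309,101),(341,94)]).items():
    P=np.array([ray("scene",sc(*p),28)[:2] for p in c]); print(n,P.mean(0).round(1),[np.linalg.norm(P[i]-P[(i+1)%4]).round(1) for i in range(4)])
a=cv2.imread("pics/scene0.png")[240:345,255:420]
cv2.imwrite("pics/sc2.png",cv2.resize(a,None,fx=4.8,fy=4.8,interpolation=cv2.INTER_CUBIC))
```

```text
long [449.8 216. ] [np.float64(31.5), np.float64(138.1), np.float64(28.6), np.float64(138.4)]
mid [447.8  -1.3] [np.float64(31.8), np.float64(100.6), np.float64(29.5), np.float64(104.8)]
short [ 436.1 -187.8] [np.float64(28.9), np.float64(77.1), np.float64(26.4), np.float64(79.2)]
```

View pics/sc2.png

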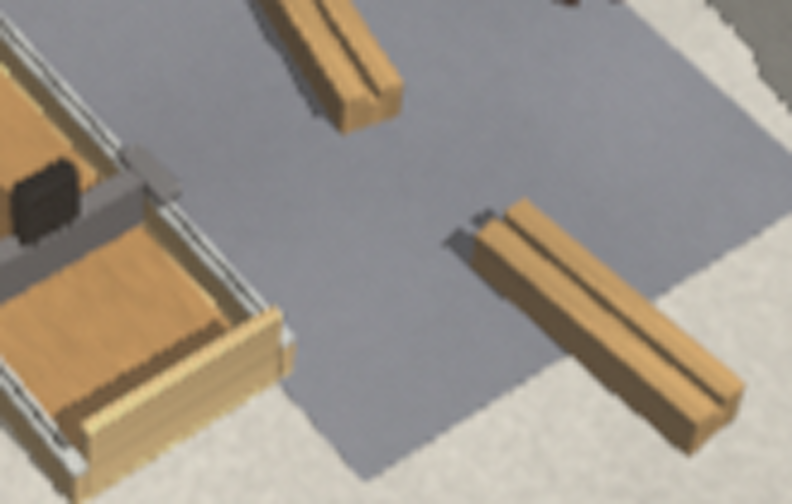

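Call:
play_rows(targets=[0,0,-6.1,0.04,-0.05,-0.005,-0.4,0,0,-6.1,0.04,-0.05,-0.005,-0.4,0,0,-6.1,0.04,-0.05,-0.005,-0.4,0,0,-6.1,0.04,-0.05,-0.005,-0.4,0,0,-6.1,0.04,-0.05,-0.005,-0.4,0,0,-6.1,0.04,-0.05,-0.005,-0.4,0,0,-6.1,0.04,-0.05,-0.005,-0.4,0,0,-6.1,0.04,-0.05,-0.005,-0.4,0,0,-6.1,0.04,-0.05,-0.005,-0.4,0,0,-6.1,0.04,-0.05,-0.005,-0.4,0,0,-6.1,0.04,-0.05,-0.005,-0.4,0,0,-6.1,0.04,-0.05,-0.005,-0.4], squeeze=30)

```text
t: 1.6
position: [636.1, 42.7, 345.6]
tool_rot: [[-0.029, 1.0, -0.001], [1.0, 0.029, 0.0], [0.0, -0.001, -1.0]]
ft_force: [0.4, 0.6, 0.2]
width: 0.698
```

Call:
play_rows(targets=[0,0,0,0,0,-0.02,-0.4,0,0,0,0,0,-0.02,-0.4,0,0,0,0,0,-0.02,-0.4,0,0,0,0,0,0,-0.4])

```text
t: 2.1
position: [633.5, 46.1, 283.3]
tool_rot: [[-0.035, 0.999, -0.006], [0.999, 0.035, 0.0], [0.0, -0.006, -1.0]]
ft_force: [0.3, 0.4, 0.1]
width: 0.696
```

Run:
```python
from h import *
s=robot.sense();print(s["position"],s["tool_rot"].round(4).tolist(),s["width"],s["t"])
T=cv2.imread
for n,(x0,y0,x1,y1) in dict(top=(170,115,310,195),scene=(195,190,330,345)).items():
    im=read_camera(n)[:,:,::-1].copy(); cv2.imwrite(f"pics/{n}1.png",im)
    f=5.5 if n=="top" else 3.8
    cv2.imwrite(f"pics/{n}1c.png",cv2.resize(im[y0:y1,x0:x1],None,fx=f,fy=f,interpolation=cv2.INTER_CUBIC))
```

```text
[633.46356055  46.12885804 283.26654324] [[-0.0346, 0.9994, -0.006], [0.9994, 0.0346, 0.0002], [0.0005, -0.006, -1.0]] 0.6961017352826022 2.1
```

View pics/top1c.png

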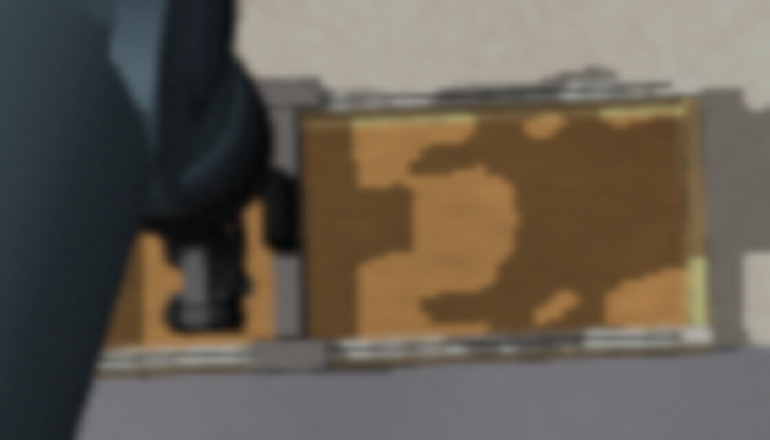

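View pics/scene1c.png

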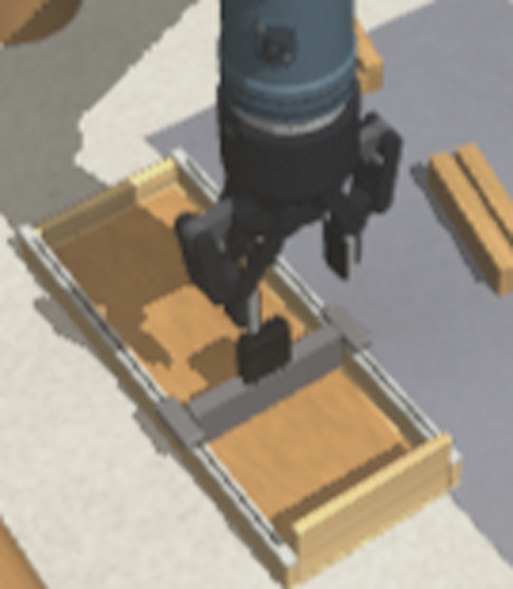

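Run:
```python
from h import *
s=robot.sense();p=s["position"];R=s["tool_rot"]
for d in (160,164,173):
  for sg in (-1,1):
    X=p+R[:,2]*d+sg*R[:,1]*(0.696*85/2)
    u=proj("scene",X);v=proj("top",X)
    print(d,sg,X.round(1),"scene crop",((u[0]-195)*3.8,(u[1]-190)*3.8),"top crop",((v[0]-170)*5.5,(v[1]-115)*5.5))
```

```text
160 -1 [605.4  44.3 126.1] scene crop (np.float64(328.38362463639464), np.float64(255.0536366804932)) top crop (np.float64(224.4315305606844), np.float64(271.1188081289688))
160 1 [664.5  46.3 126. ] scene crop (np.float64(244.50350031606044), np.float64(302.606651246596)) top crop (np.float64(219.61811885607807), np.float64(136.71504519289522))
164 -1 [605.4  44.3 122.1] scene crop (np.float64(328.3754499078871), np.float64(259.48849254197154)) top crop (np.float64(225.7961507600752), np.float64(272.9159594963489))
164 1 [664.5  46.3 122. ] scene crop (np.float64(244.7008700277524), np.float64(307.0215550408116)) top crop (np.float64(220.99068512994137), np.float64(138.9276738799914))
173 -1 [605.3  44.3 113.1] scene crop (np.float64(328.35719947980687), np.float64(269.3894963334326)) top crop (np.float64(228.8350438529103), np.float64(276.9180627039296))
173 1 [664.5  46.3 113. ] scene crop (np.float64(245.14143158103846), np.float64(316.8763440888096)) top crop (np.float64(224.0474412208383), np.float64(143.85528017847514))
```

Call:
play_rows(targets=[0,0,-0.7,0.0125,-0.013,0,-0.4,0,0,0,0,0,0,-0.4])

```text
t: 2.45
position: [649.3, 28.4, 287.9]
tool_rot: [[-0.016, 1.0, 0.004], [1.0, 0.016, -0.002], [-0.002, 0.004, -1.0]]
ft_force: [-0.3, 0.4, 0.4]
width: 0.701
```

Call:
play_rows(targets=[0,0,0,0,0,0,-0.4,0,0,0,0,0,0,-0.4])

```text
t: 2.7
position: [647.8, 31.1, 286.4]
tool_rot: [[-0.019, 1.0, -0.0], [1.0, 0.019, 0.0], [0.0, -0.0, -1.0]]
ft_force: [0.4, -0.4, -1.1]
width: 0.7
```

Call:
play_rows(targets=[0,0,0,-0.001,0.001,-0.03,-0.4,0,0,0,-0.001,0.001,-0.03,-0.4,0,0,0,0,0,-0.009,-0.4,0,0,0,0,0,0,-0.4])

```text
t: 3.2
position: [645.6, 33.1, 216.9]
tool_rot: [[-0.02, 1.0, -0.001], [1.0, 0.02, -0.0], [-0.0, -0.001, -1.0]]
ft_force: [-0.5, -0.5, -0.1]
width: 0.698
```

```bash
cat > look.py <<'E'
from h import *
import sys
def look(tag,top=(170,115,310,195),scene=(195,190,330,345)):
    s=robot.sense();print(s["position"].round(1),s["tool_rot"].round(3).tolist(),s["ft_force"].round(1),round(s["width"],3),s["t"])
    for n,(x0,y0,x1,y1) in dict(top=top,scene=scene).items():
        im=read_camera(n)[:,:,::-1].copy(); cv2.imwrite(f"pics/{n}{tag}.png",im)
        f=min(780/(x1-x0),590/(y1-y0))
        cv2.imwrite(f"pics/{n}{tag}c.png",cv2.resize(im[y0:y1,x0:x1],None,fx=f,fy=f,interpolation=cv2.INTER_CUBIC))
E
python3 -c "
from look import *
look(2)"
```

```text
[645.6  33.1 216.9] [[-0.02, 1.0, -0.001], [1.0, 0.02, -0.0], [-0.0, -0.001, -1.0]] [-0.5 -0.5 -0.1] 0.698 3.2
```

View pics/scene2c.png

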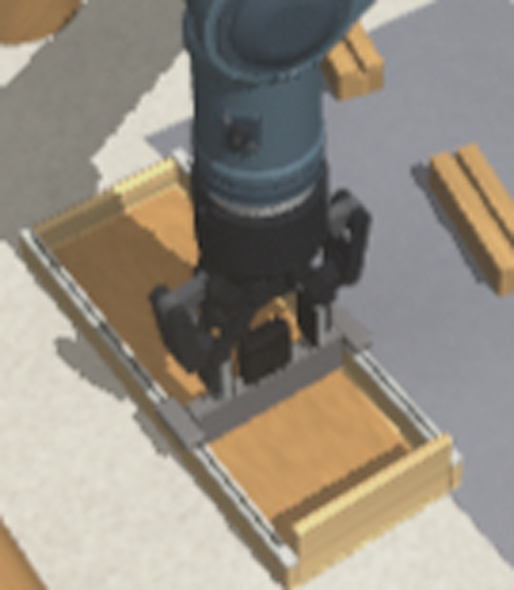

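View pics/top2c.png

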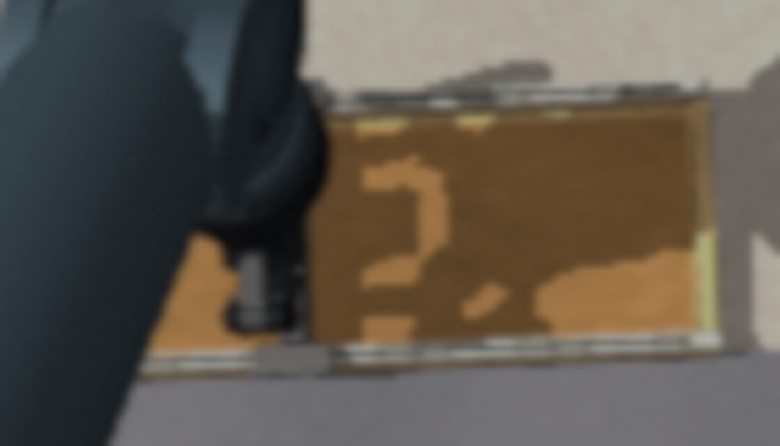

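Scene view: the fingertips at about (222,370) and (320,315) in the crop straddle the black grip at (265,345). I'll close on it.

Call:
play_rows(targets=[0,0,0,0,0,0,0.6,0,0,0,0,0,0,0.6,0,0,0,0,0,0,0.6,0,0,0,0,0,0,0.6], squeeze=30)

```text
t: 3.8
position: [646.0, 32.8, 218.7]
tool_rot: [[-0.019, 1.0, 0.0], [1.0, 0.019, 0.001], [0.001, 0.0, -1.0]]
ft_force: [-3.5, -0.7, 6.3]
width: 0.388
```

Call:
play_rows(targets=[0,0,0,0.0002,-0.01,0,0.6,0,0,0,0.0002,-0.01,0,0.6,0,0,0,0.0002,-0.01,0,0.6,0,0,0,0.0003,-0.01,0,0.6,0,0,0,0.0003,-0.01,0,0.6,0,0,0,0.0002,-0.01,0,0.6,0,0,0,0,0,0,0.6,0,0,0,0,0,0,0.6])

```text
t: 4.8
position: [647.2, -28.2, 218.7]
tool_rot: [[-0.019, 1.0, 0.0], [1.0, 0.019, -0.001], [-0.001, 0.0, -1.0]]
ft_force: [-3.8, -0.6, 6.6]
width: 0.394
```

```bash
python3 -c "
from look import *
look(3)"
```

```text
[647.2 -28.2 218.7] [[-0.019, 1.0, 0.0], [1.0, 0.019, -0.001], [-0.001, 0.0, -1.0]] [-3.8 -0.6  6.6] 0.394 4.8
```

View pics/scene3c.png

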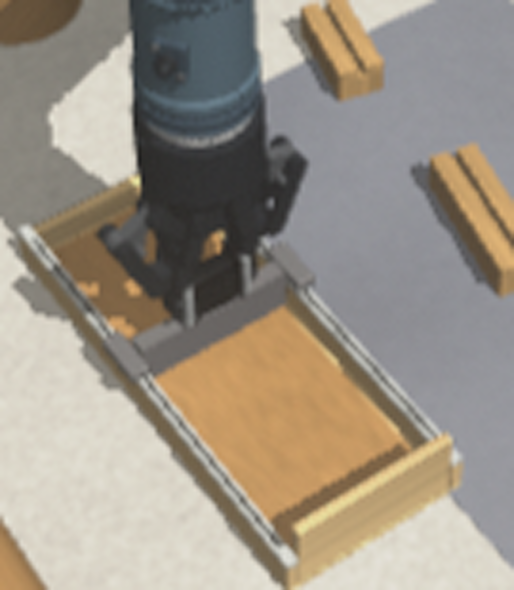

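Call:
play_rows(targets=[0,0,0,0,0,0,-0.4,0,0,0,0,0,0,-0.4,0,0,0,0,0,0.03,-0.4,0,0,0,0,0,0.04,-0.4,0,0,0,-0.01,0.015,0.02,-0.4,0,0,0.7,-0.033,0.04,0,-0.4,0,0,0.7,-0.033,0.04,0,-0.4,0,0,0.7,-0.033,0.04,0,-0.4,0,0,0.7,-0.033,0.04,0,-0.4,0,0,0.7,-0.033,0.04,0,-0.4,0,0,0.7,-0.023,0.025,0,-0.4,0,0,0,0,0,0,-0.4])

```text
t: 6.4
position: [447.0, 216.1, 307.0]
tool_rot: [[-0.099, 0.995, -0.001], [0.995, 0.099, 0.001], [0.001, -0.001, -1.0]]
ft_force: [-0.4, -0.8, -0.3]
width: 0.698
```

Call:
play_rows(targets=[0,0,0,0,0,0,-0.4,0,0,0,0,0,0,-0.4])

```text
t: 6.65
position: [450.2, 211.7, 307.4]
tool_rot: [[-0.089, 0.996, 0.001], [0.996, 0.089, -0.0], [-0.0, 0.001, -1.0]]
ft_force: [-0.4, -0.4, 0.2]
width: 0.703
```

```bash
python3 -c "
from look import *
look(4,top=(110,115,330,260))"
```

```text
[450.2 211.7 307.4] [[-0.089, 0.996, 0.001], [0.996, 0.089, -0.0], [-0.0, 0.001, -1.0]] [-0.4 -0.4  0.2] 0.703 6.65
```

View pics/top4c.png

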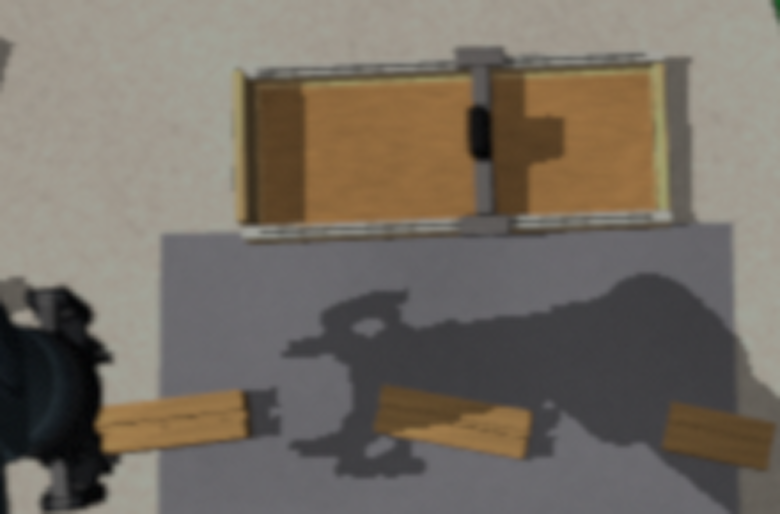

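View pics/scene4.png

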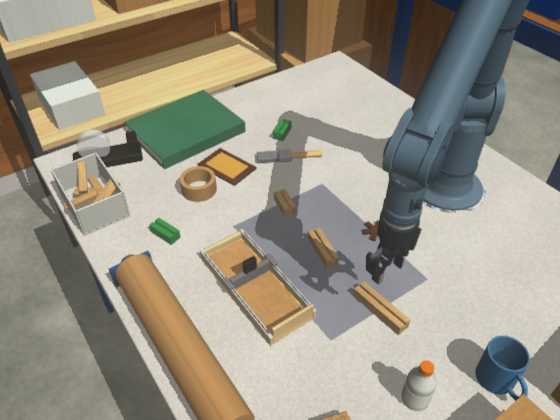

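Divider now stands near (482,130) in the top crop, so the long bay is clearly longer. The longest bar, at (382,307) in the scene picture, is plain wood with its groove up. It is 140.7 mm by measurement, so it is the one meant. I'm descending onto it.

Call:
play_rows(targets=[0,0,0.2,-0.001,0.0005,-0.03,-0.4,0,0,0,0,0,-0.03,-0.4,0,0,0,0,0,-0.03,-0.4,0,0,0,0,0,-0.02,-0.4,0,0,0,0,0,-0.01,-0.4,0,0,0,0,0,-0.007,-0.4,0,0,0,0,0,0,-0.4,0,0,0,0,0,0,-0.4])

```text
t: 7.75
position: [448.7, 213.7, 181.0]
tool_rot: [[-0.096, 0.995, 0.001], [0.995, 0.096, 0.001], [0.001, 0.001, -1.0]]
ft_force: [-0.3, -0.7, 0.2]
width: 0.695
```

```bash
python3 -c "
from look import *
look(5,top=(110,115,330,260),scene=(330,230,430,340))"
```

```text
[448.7 213.7 181. ] [[-0.096, 0.995, 0.001], [0.995, 0.096, 0.001], [0.001, 0.001, -1.0]] [-0.3 -0.7  0.2] 0.695 7.75
```

View pics/scene5c.png

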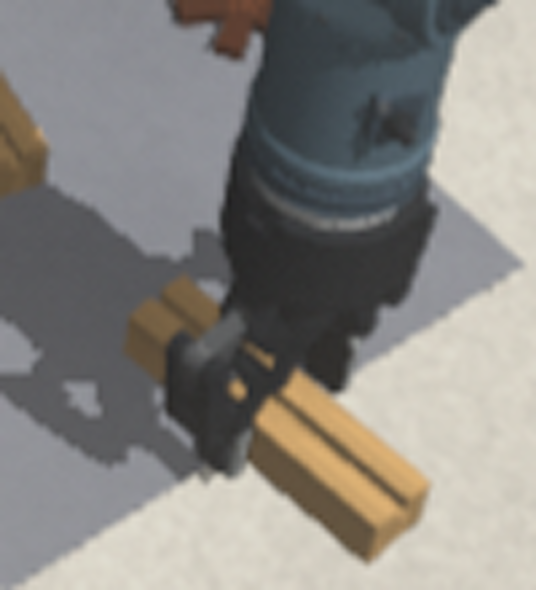

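The fingers straddle the bar near mid-length, with the near finger's foot at (222,465) in the crop. Closing.

Call:
play_rows(targets=[0,0,0,0,0,0,0.7,0,0,0,0,0,0,0.7,0,0,0,0,0,0,0.7,0,0,0,0,0,0,0.7,0,0,0,0,0,0.02,0.7,0,0,0,0,0,0.03,0.7,0,0,0,0,0,0.03,0.7,0,0,0,0,0,0.02,0.7,0,0,0,0,0,0,0.7], squeeze=40)

```text
t: 8.98
position: [448.6, 213.7, 281.2]
tool_rot: [[-0.096, 0.995, 0.002], [0.995, 0.096, 0.002], [0.002, 0.002, -1.0]]
ft_force: [0.8, 0.4, -1.0]
width: 0.388
```

```bash
python3 -c "
from look import *
look(6,top=(110,115,330,260),scene=(190,170,430,340))"
```

```text
[448.6 213.7 281.2] [[-0.096, 0.995, 0.002], [0.995, 0.096, 0.002], [0.002, 0.002, -1.0]] [ 0.8  0.4 -1. ] 0.388 8.975
```

View pics/scene6c.png

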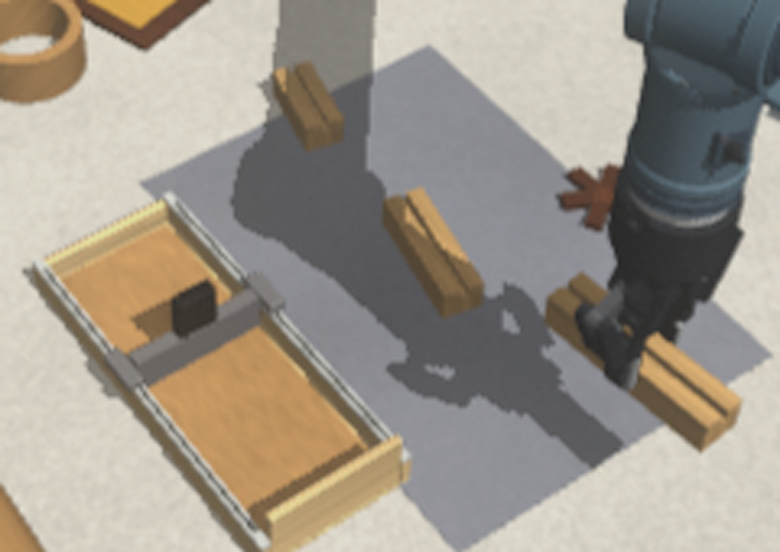

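View pics/top6c.png

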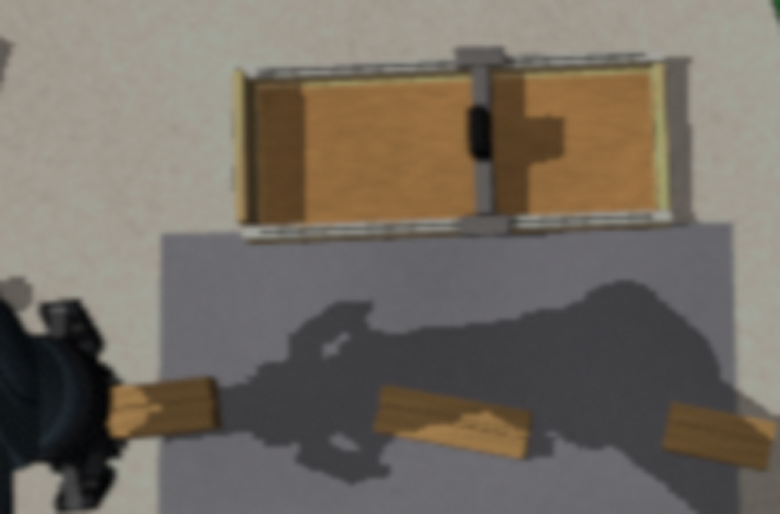

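Run:
```python
from h import *
f=780/220
print("top -y end",ray("top",(215/f+110,402/f+115),128))
f=780/240
f=min(780/240,590/170)
a=ray("scene",(566/f+190,288/f+170),128);b=ray("scene",(722/f+190,416/f+170),128)
print("scene ends",a,b,(a+b)/2,np.linalg.norm(a-b))
# divider edges now, z=40 and tray faces scene
f=780/220
for n,u in (("+y",474),("-y",493)):
    print(n,ray("top",(u/f+110,190/f+115),40))
```

```text
top -y end [454.88340885 138.31524498 128.        ]
scene ends [458.84362679 151.63874891 128.        ] [446.38045318 286.99374617 128.        ] [452.61203998 219.31624754 128.        ] 135.92757622515302
+y [609.80279738 -26.31879555  40.        ]
-y [609.53014625 -39.8820515   40.        ]
```

Call:
play_rows(targets=[0,0,-0.7,0.02,-0.0155,0,0.7,0,0,-0.7,0.03,-0.0235,0,0.7,0,0,-0.7,0.033,-0.0255,0,0.7,0,0,-0.7,0.033,-0.0255,0,0.7,0,0,-0.7,0.033,-0.0255,0,0.7,0,0,-0.7,0.028,-0.022,0,0.7,0,0,0,0.02,-0.016,0,0.7,0,0,0,0,0,0,0.7,0,0,0,0,0,0,0.7,0,0,0,0,0,0,0.7])

```text
t: 10.32
position: [644.2, 61.6, 279.4]
tool_rot: [[-0.025, 1.0, -0.002], [1.0, 0.025, 0.001], [0.001, -0.002, -1.0]]
ft_force: [-0.3, -0.1, -0.4]
width: 0.381
```

```bash
python3 -c "
from look import *
look(7,top=(110,115,330,260),scene=(190,170,430,340))"
```

```text
[644.2  61.6 279.4] [[-0.025, 1.0, -0.002], [1.0, 0.025, 0.001], [0.001, -0.002, -1.0]] [-0.3 -0.1 -0.4] 0.381 10.325
```

View pics/scene7c.png

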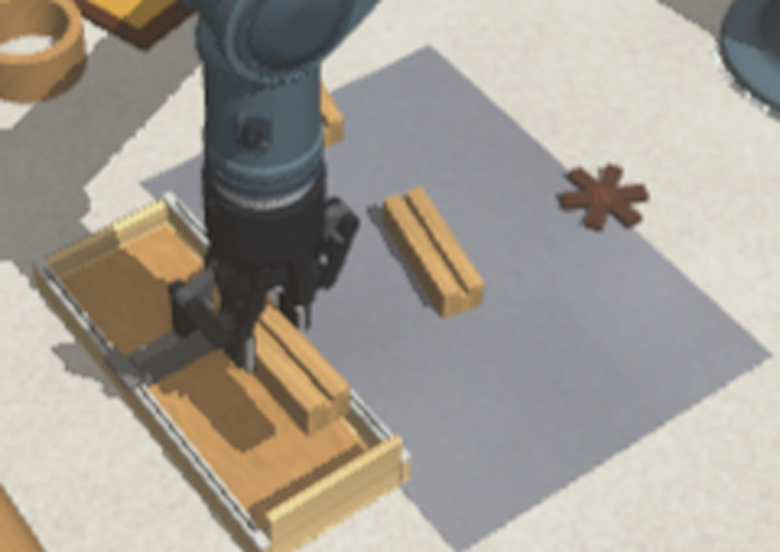

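Call:
play_rows(targets=[0,0,-0.1,0.001,-0.001,-0.02,0.7,0,0,0,0,0,-0.02,0.7,0,0,0,0,0,-0.02,0.7,0,0,0,0,0,0,0.7,0,0,0,0,0,0,0.7])

```text
t: 11.05
position: [646.4, 58.8, 220.1]
tool_rot: [[-0.021, 1.0, 0.0], [1.0, 0.021, -0.0], [-0.0, 0.0, -1.0]]
ft_force: [0.8, -0.2, -0.8]
width: 0.39
```

```bash
python3 -c "
from look import *
look(8,top=(160,115,310,195),scene=(190,210,330,345))"
```

```text
[646.4  58.8 220.1] [[-0.021, 1.0, 0.0], [1.0, 0.021, -0.0], [-0.0, 0.0, -1.0]] [ 0.8 -0.2 -0.8] 0.39 11.05
```

View pics/scene8c.png

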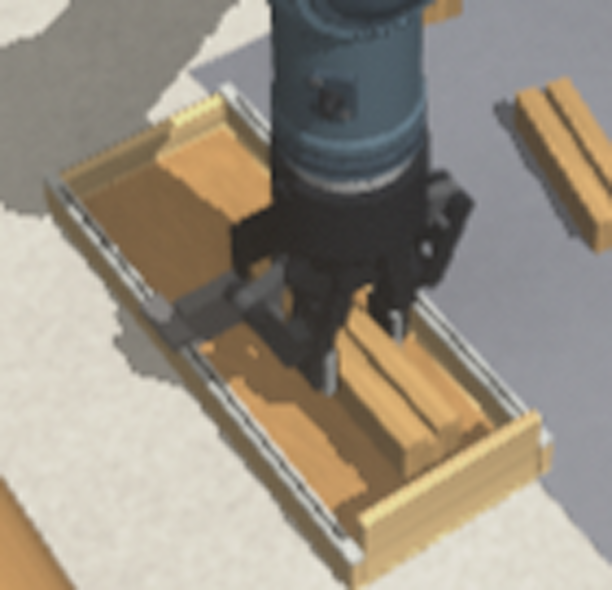

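View pics/top8c.png

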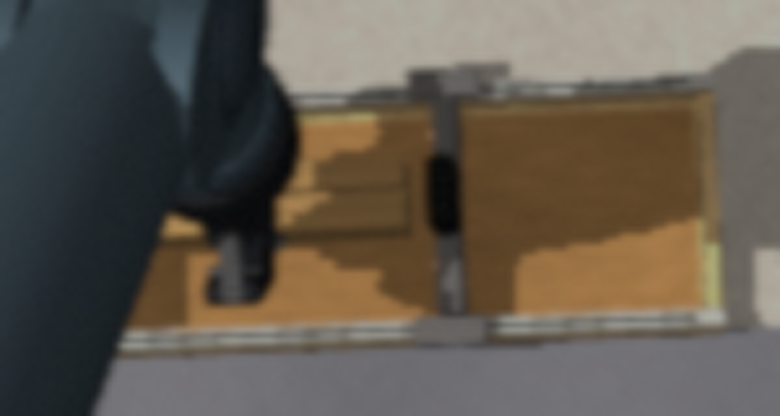

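The bar is between the divider and the tall board: its -y end is at crop x≈407 and the divider's +y face at 435, about 12 mm apart. Lowering.

Call:
play_rows(targets=[0,0,0,0,0,-0.015,0.7,0,0,0,0,0,-0.01,0.7,0,0,0,0,0.003,-0.004,0.7,0,0,0,0,0.003,-0.002,0.7,0,0,0,0,0,-0.0015,0.7,0,0,0,0,0,0,0.7,0,0,0,0,0,0,0.7])

```text
t: 12.02
position: [646.4, 64.8, 188.1]
tool_rot: [[-0.021, 1.0, 0.001], [1.0, 0.021, 0.0], [0.0, 0.001, -1.0]]
ft_force: [0.8, 0.2, -0.6]
width: 0.392
```

Call:
play_rows(targets=[0,0,0,0,0,-0.0008,0.7,0,0,0,0,0,-0.0008,0.7,0,0,0,0,0,0,0.7])

```text
t: 12.4
position: [646.4, 64.8, 186.9]
tool_rot: [[-0.021, 1.0, 0.0], [1.0, 0.021, 0.0], [0.0, 0.0, -1.0]]
ft_force: [-1.8, -0.1, 4.4]
width: 0.387
```

Call:
play_rows(targets=[0,0,0,0,0,0,-0.1,0,0,0,0,0,0,-0.2,0,0,0,0,0,0.02,-0.2,0,0,0,0,0,0.04,-0.2,0,0,0,0,0,0.04,-0.2,0,0,-2,-0.025,-0.03,0.02,-0.3,0,0,-2.4,-0.04,-0.049,0,-0.4,0,0,-2.3,-0.04,-0.049,0,-0.4,0,0,-2.3,-0.04,-0.049,0,-0.4,0,0,-2.3,-0.04,-0.049,0,-0.4,0,0,-2.3,-0.027,-0.032,0,-0.4,0,0,0,0,0,0,-0.4])

```text
t: 13.9
position: [433.3, -194.4, 307.2]
tool_rot: [[0.223, 0.975, 0.001], [0.975, -0.223, 0.001], [0.001, 0.001, -1.0]]
ft_force: [0.6, 0.6, 0.6]
width: 0.701
```

Call:
play_rows(targets=[0,0,0,0,0,0,-0.4,0,0,0,0,0,0,-0.4])

```text
t: 14.15
position: [437.4, -189.5, 306.6]
tool_rot: [[0.212, 0.977, 0.001], [0.977, -0.212, 0.0], [0.0, 0.001, -1.0]]
ft_force: [-0.5, 0.8, -0.4]
width: 0.7
```

```bash
python3 -c "
from look import *
look(9,top=(110,115,345,260),scene=(190,150,430,345))"
```

```text
[ 437.4 -189.5  306.6] [[0.212, 0.977, 0.001], [0.977, -0.212, 0.0], [0.0, 0.001, -1.0]] [-0.5  0.8 -0.4] 0.7 14.15
```

View pics/scene9c.png

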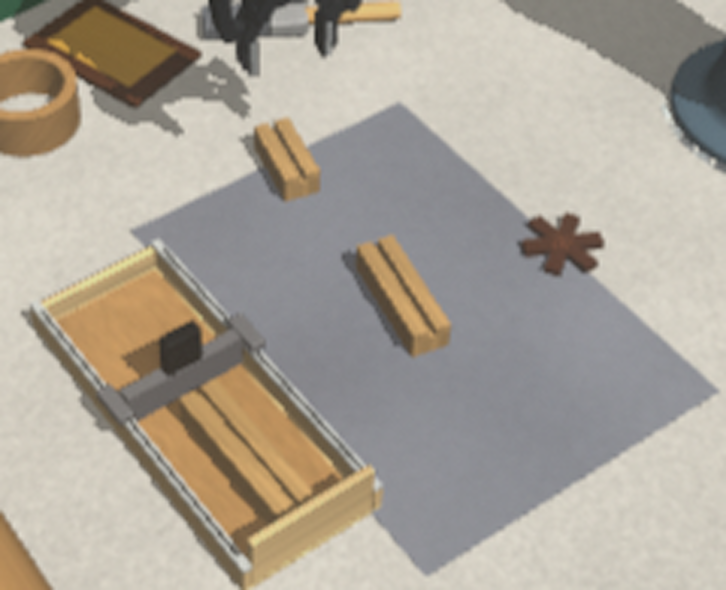

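View pics/top9c.png

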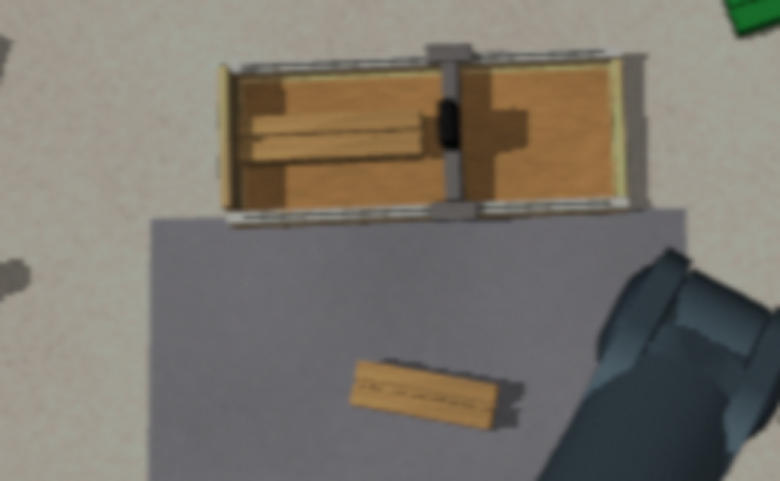

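The long bar lies in the long bay, groove up (scene crop 240,440; top crop 335,137). The short plain-wood bar is at (287,160) in the scene crop; the green look-alikes are elsewhere. I'm descending on it.

Call:
play_rows(targets=[0,0,-0.2,-0.0025,-0.003,-0.03,-0.4,0,0,0,0,0,-0.03,-0.4,0,0,0,0,0,-0.03,-0.4,0,0,0,0,0,-0.015,-0.4,0,0,0,0,0,0,-0.4,0,0,0,0,0,0,-0.4])

```text
t: 15.0
position: [434.4, -193.9, 202.0]
tool_rot: [[0.218, 0.976, 0.002], [0.976, -0.218, -0.0], [-0.0, 0.002, -1.0]]
ft_force: [0.6, 0.6, -0.9]
width: 0.7
```

```bash
python3 -c "
from look import *
look(10,top=(110,115,345,260),scene=(240,150,340,230))"
```

```text
[ 434.4 -193.9  202. ] [[0.218, 0.976, 0.002], [0.976, -0.218, -0.0], [-0.0, 0.002, -1.0]] [ 0.6  0.6 -0.9] 0.7 15.0
```

View pics/scene10c.png

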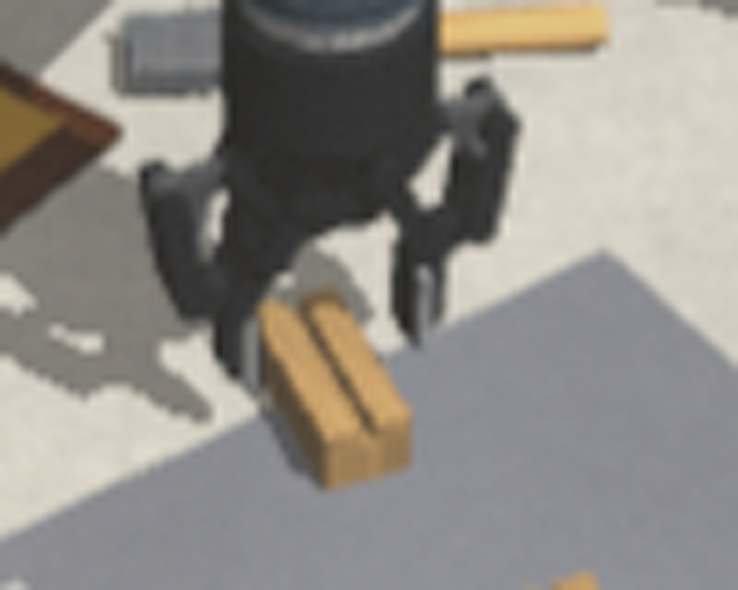

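Call:
play_rows(targets=[0,0,0,0,0,-0.015,-0.4,0,0,0,0,0,-0.006,-0.4,0,0,0,0,0,0,-0.4])

```text
t: 15.48
position: [433.1, -193.5, 179.4]
tool_rot: [[0.218, 0.976, -0.002], [0.976, -0.218, 0.0], [0.0, -0.002, -1.0]]
ft_force: [-0.6, -0.7, -0.2]
width: 0.694
```

```bash
python3 -c "
from look import *
look(11,top=(110,115,345,260),scene=(240,150,340,230))"
```

```text
[ 433.1 -193.5  179.4] [[0.218, 0.976, -0.002], [0.976, -0.218, 0.0], [0.0, -0.002, -1.0]] [-0.6 -0.7 -0.2] 0.694 15.475
```

View pics/scene11c.png

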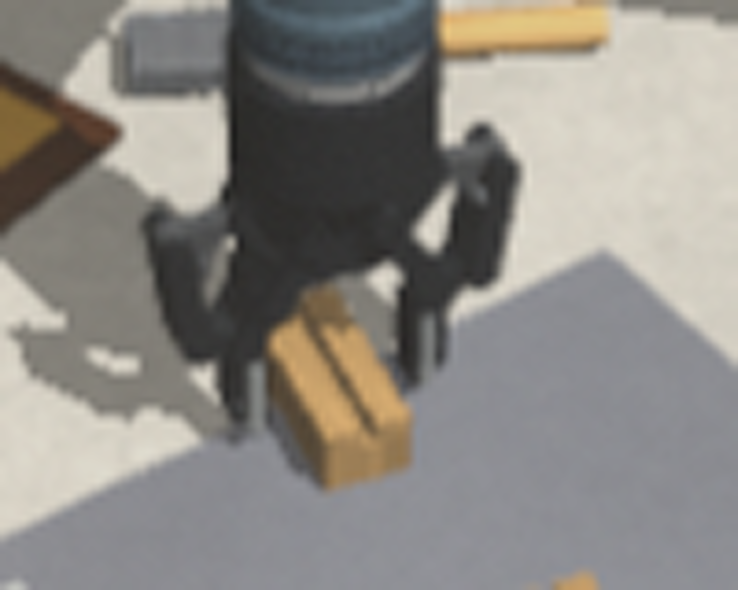

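Call:
play_rows(targets=[0,0,0,0,0,0,0.7,0,0,0,0,0,0,0.7,0,0,0,0,0,0,0.7,0,0,0,0,0,0,0.7], squeeze=40)

```text
t: 16.08
position: [433.9, -193.9, 180.5]
tool_rot: [[0.218, 0.976, 0.001], [0.976, -0.218, -0.0], [-0.0, 0.001, -1.0]]
ft_force: [0.1, 0.5, 2.0]
width: 0.389
```

Call:
play_rows(targets=[0,0,0,0,0,0.02,0.7,0,0,0,0,0,0.03,0.7,0,0,0,0,0,0.03,0.7,0,0,0,0,0,0.03,0.7,0,0,0,0,0,0,0.7,0,0,0,0,0,0,0.7])

```text
t: 16.82
position: [433.1, -193.2, 289.4]
tool_rot: [[0.218, 0.976, -0.001], [0.976, -0.218, 0.001], [0.0, -0.002, -1.0]]
ft_force: [-0.1, 0.4, -0.5]
width: 0.389
```

```bash
python3 -c "
from look import *
look(12,top=(110,115,345,260),scene=(190,130,340,345))"
```

```text
[ 433.1 -193.2  289.4] [[0.218, 0.976, -0.001], [0.976, -0.218, 0.001], [0.0, -0.002, -1.0]] [-0.1  0.4 -0.5] 0.389 16.825
```

View pics/scene12c.png

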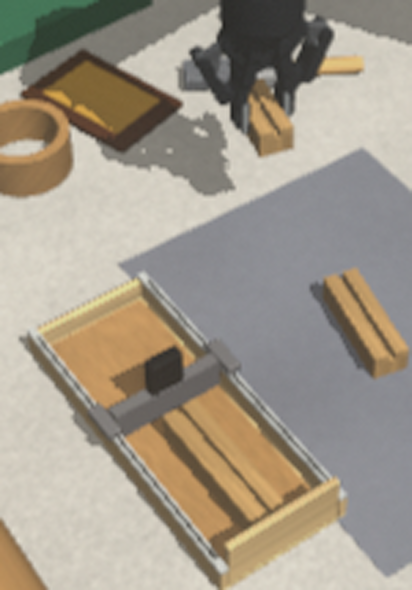

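Call:
play_rows(targets=[0,0,1.7,0.02,0.009,0,0.7,0,0,2,0.03,0.014,0,0.7,0,0,2,0.035,0.017,0,0.7,0,0,2,0.035,0.017,0,0.7,0,0,2,0.035,0.017,0,0.7,0,0,2,0.035,0.016,0,0.7,0,0,2,0.025,0.011,0,0.7,0,0,0,0,0,0,0.7,0,0,0,0,0,0,0.7,0,0,0,0,0,0,0.7])

```text
t: 18.18
position: [647.7, -93.7, 289.7]
tool_rot: [[-0.017, 1.0, -0.002], [1.0, 0.017, -0.0], [-0.0, -0.002, -1.0]]
ft_force: [0.4, -0.0, -1.0]
width: 0.392
```

Call:
play_rows(targets=[0,0,0,0,0,-0.02,0.7,0,0,0,0,0,-0.02,0.7,0,0,0,0,0,-0.02,0.7,0,0,0,0,0,0,0.7,0,0,0,0,0,0,0.7])

```text
t: 18.8
position: [648.7, -92.8, 230.0]
tool_rot: [[-0.019, 1.0, -0.0], [1.0, 0.019, -0.0], [-0.0, -0.0, -1.0]]
ft_force: [0.2, -0.4, -0.2]
width: 0.388
```

```bash
python3 -c "
from look import *
look(13,top=(160,115,310,195),scene=(190,210,330,345))"
```

```text
[648.7 -92.8 230. ] [[-0.019, 1.0, -0.0], [1.0, 0.019, -0.0], [-0.0, -0.0, -1.0]] [ 0.2 -0.4 -0.2] 0.388 18.8
```

View pics/scene13c.png

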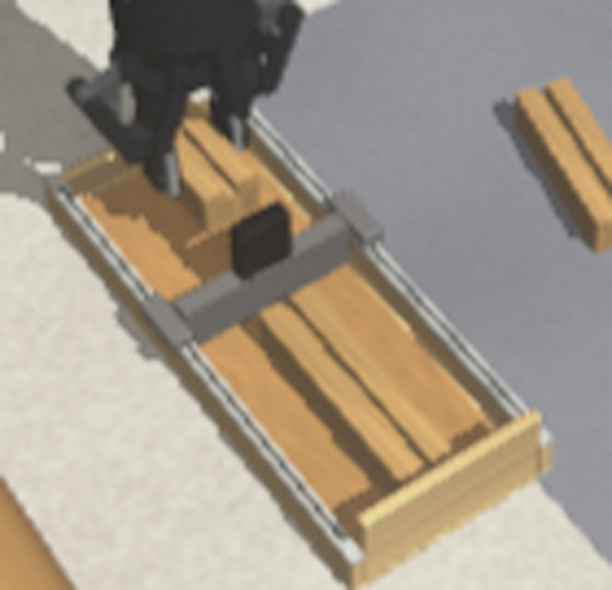

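View pics/top13c.png

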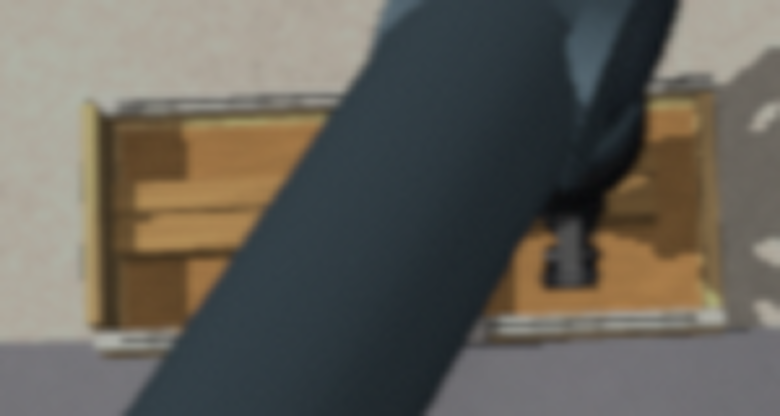

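The short bar hangs inside the short bay, clear of both the low board and the divider. Lowering.

Call:
play_rows(targets=[0,0,0,0,0,-0.018,0.7,0,0,0,0,0,-0.014,0.7,0,0,0,0,0,-0.006,0.7,0,0,0,0,0,-0.003,0.7,0,0,0,0,0,0,0.7,0,0,0,0,0,0,0.7])

```text
t: 19.65
position: [648.9, -92.9, 189.7]
tool_rot: [[-0.019, 1.0, 0.001], [1.0, 0.019, -0.0], [-0.0, 0.001, -1.0]]
ft_force: [0.0, -0.0, -0.4]
width: 0.387
```

Call:
play_rows(targets=[0,0,0,0,0,-0.0015,0.7,0,0,0,0,0,-0.001,0.7,0,0,0,0,0,-0.0008,0.7,0,0,0,0,0,0,0.7])

```text
t: 20.15
position: [648.8, -92.7, 186.6]
tool_rot: [[-0.019, 1.0, 0.0], [1.0, 0.019, 0.0], [0.0, 0.0, -1.0]]
ft_force: [-1.8, 0.1, 5.4]
width: 0.386
```

Call:
play_rows(targets=[0,0,0,0,0,0,-0.1,0,0,0,0,0,0,-0.2,0,0,0,0,0,0.02,-0.2,0,0,0,0,0,0.04,-0.2,0,0,0,0,0,0.038,-0.3,0,0,0,0,0.02,0,-0.4,0,0,0,-0.001,0.03,0,-0.4,0,0,0,-0.001,0.0145,0,-0.4,0,0,0,0,0,0,-0.4,0,0,0,0,0,0,-0.4])

```text
t: 21.4
position: [646.4, -29.5, 283.8]
tool_rot: [[-0.018, 1.0, -0.0], [1.0, 0.018, -0.001], [-0.001, -0.0, -1.0]]
ft_force: [0.4, -0.8, 0.1]
width: 0.702
```

```bash
python3 -c "
from look import *
look(14,top=(160,115,310,195),scene=(190,210,330,345))"
```

```text
[646.4 -29.5 283.8] [[-0.018, 1.0, -0.0], [1.0, 0.018, -0.001], [-0.001, -0.0, -1.0]] [ 0.4 -0.8  0.1] 0.702 21.4
```

View pics/scene14c.png

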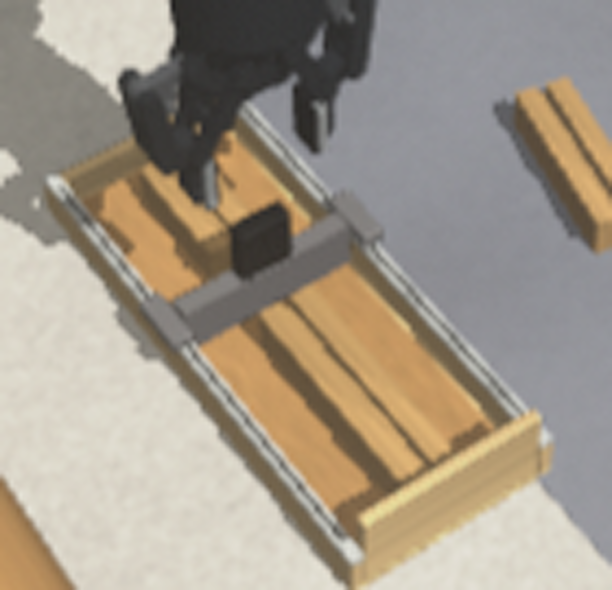

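View pics/top14c.png

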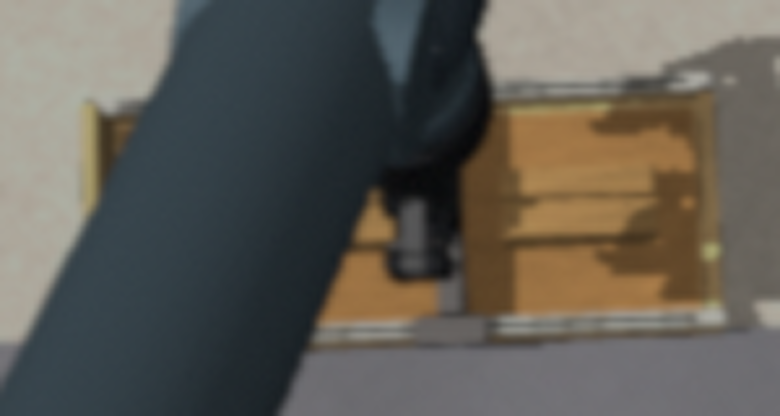

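Both bars are placed groove up. I'm going down on the grip again and will grasp it.

Call:
play_rows(targets=[0,0,0,0.0005,0.001,-0.03,-0.4,0,0,0,0,0,-0.02,-0.4,0,0,0,0,0,-0.015,-0.4,0,0,0,0,0,0,-0.4,0,0,0,0,0,0,0.6,0,0,0,0,0,0,0.6,0,0,0,0,0,0,0.6,0,0,0,0,0,0,0.6], squeeze=30)

```text
t: 22.5
position: [647.2, -27.5, 220.0]
tool_rot: [[-0.019, 1.0, 0.0], [1.0, 0.019, 0.0], [0.0, 0.0, -1.0]]
ft_force: [-3.7, 0.4, 6.0]
width: 0.394
```

Call:
play_rows(targets=[0,0,0,-0.0001,0.006,0,0.6,0,0,0,-0.0001,0.006,0,0.6,0,0,0,-0.0001,0.005,0,0.6,0,0,0,0,0,0,0.6,0,0,0,0,0,0,0.6])

```text
t: 23.12
position: [646.9, -10.4, 220.0]
tool_rot: [[-0.019, 1.0, 0.0], [1.0, 0.019, 0.0], [0.0, 0.0, -1.0]]
ft_force: [-4.0, -1.1, 7.0]
width: 0.396
```

Call:
play_rows(targets=[0,0,0,0,0.0015,0,0.6,0,0,0,0,0.0015,0,0.6,0,0,0,0,0,0,0.6])

```text
t: 23.5
position: [646.8, -8.4, 220.0]
tool_rot: [[-0.019, 1.0, 0.0], [1.0, 0.019, -0.001], [-0.001, 0.0, -1.0]]
ft_force: [-3.8, -1.5, 6.4]
width: 0.391
```

Call:
play_rows(targets=[0,0,0,0,0.001,0,0.6,0,0,0,0,0.001,0,0.6,0,0,0,0,0,0,0.6])

```text
t: 23.88
position: [646.8, -6.6, 220.0]
tool_rot: [[-0.018, 1.0, 0.0], [1.0, 0.018, -0.002], [-0.002, 0.0, -1.0]]
ft_force: [-4.1, -1.2, 5.8]
width: 0.388
```

Call:
play_rows(targets=[0,0,0,0,0.001,0,0.6,0,0,0,0,0,0,0.6])

```text
t: 24.12
position: [646.8, -6.0, 220.0]
tool_rot: [[-0.018, 1.0, 0.0], [1.0, 0.018, -0.002], [-0.002, 0.0, -1.0]]
ft_force: [-4.3, -3.2, 5.9]
width: 0.391
```

Call:
play_rows(targets=[0,0,0,0,0.001,0,0.6,0,0,0,0,0,0,0.6])

```text
t: 24.38
position: [646.8, -5.8, 220.0]
tool_rot: [[-0.018, 1.0, 0.001], [1.0, 0.018, -0.003], [-0.003, 0.0, -1.0]]
ft_force: [-3.6, -4.1, 5.8]
width: 0.393
```

Call:
play_rows(targets=[0,0,0,0,0.001,0,0.6,0,0,0,0,0,0,0.6])

```text
t: 24.62
position: [646.7, -5.6, 220.0]
tool_rot: [[-0.017, 1.0, 0.001], [1.0, 0.017, -0.004], [-0.005, 0.001, -1.0]]
ft_force: [-3.2, -5.1, 5.8]
width: 0.391
```

```bash
python3 -c "
from look import *
look(15,top=(160,115,310,195),scene=(190,210,330,345))"
```

```text
[646.7  -5.6 220. ] [[-0.017, 1.0, 0.001], [1.0, 0.017, -0.004], [-0.005, 0.001, -1.0]] [-3.2 -5.1  5.8] 0.391 24.625
```

View pics/scene15c.png

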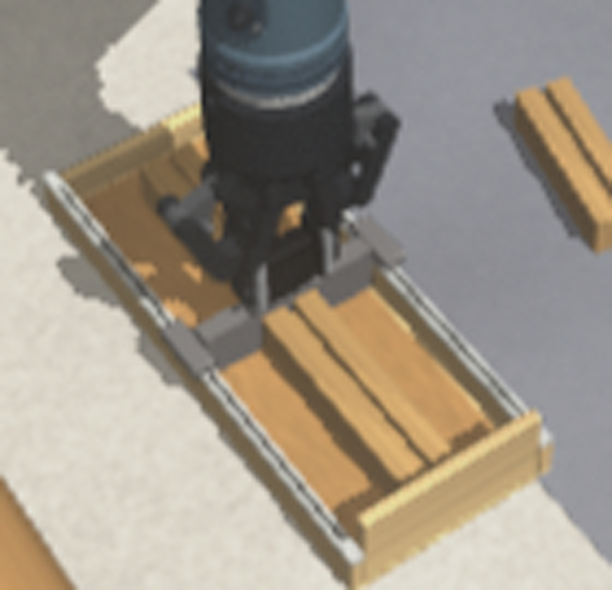

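Call:
play_rows(targets=[0,0,0,0,0.0015,0,0.6,0,0,0,0,0.0015,0,0.6,0,0,0,0,0,0,0.6])

```text
t: 25.1
position: [646.6, -5.0, 220.0]
tool_rot: [[-0.016, 1.0, 0.001], [1.0, 0.016, -0.008], [-0.008, 0.001, -1.0]]
ft_force: [-2.0, -8.0, 4.3]
width: 0.391
```

Call:
play_rows(targets=[0,0,0,0,0.0015,0,0.6,0,0,0,0,0.0015,0,0.6,0,0,0,0,0,0,0.6])

```text
t: 25.48
position: [646.5, -4.3, 220.0]
tool_rot: [[-0.014, 1.0, 0.002], [1.0, 0.014, -0.011], [-0.011, 0.002, -1.0]]
ft_force: [-1.8, -11.0, 4.2]
width: 0.394
```

The force has risen to 11 N while the grasp point stays still (TCP shift cancelled by tilt), so the divider is stopped. I'm letting go under this load, rising and looking.

Call:
play_rows(targets=[0,0,0,0,0,0,-0.1,0,0,0,0,0,0,-0.4,0,0,0,0,0,0,-0.4,0,0,0,0,0,0.03,-0.4,0,0,0,0,0,0.04,-0.4,0,0,0,0,0,0.04,-0.4,0,0,0,-0.04,-0.05,0.02,-0.4,0,0,0,-0.05,-0.05,0,-0.4,0,0,0,-0.05,-0.05,0,-0.4,0,0,0,-0.05,-0.05,0,-0.4,0,0,0,-0.02,-0.03,0,-0.4,0,0,0,0,0,0,-0.4])

```text
t: 26.98
position: [454.9, -208.0, 347.8]
tool_rot: [[-0.013, 1.0, 0.001], [1.0, 0.013, 0.0], [0.0, 0.001, -1.0]]
ft_force: [-0.2, 0.4, -0.7]
width: 0.697
```

```bash
python3 -c "
from look import *
look(16,top=(160,115,310,195),scene=(190,210,330,345))"
```

```text
[ 454.9 -208.   347.8] [[-0.013, 1.0, 0.001], [1.0, 0.013, 0.0], [0.0, 0.001, -1.0]] [-0.2  0.4 -0.7] 0.697 26.975
```

View pics/scene16c.png

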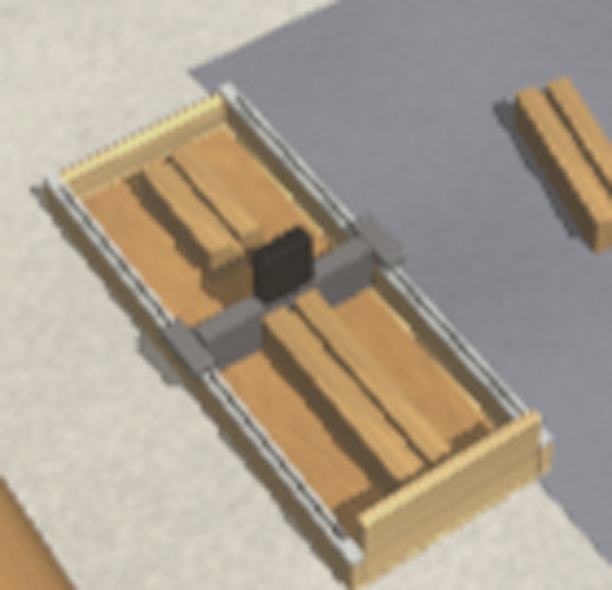

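View pics/top16c.png

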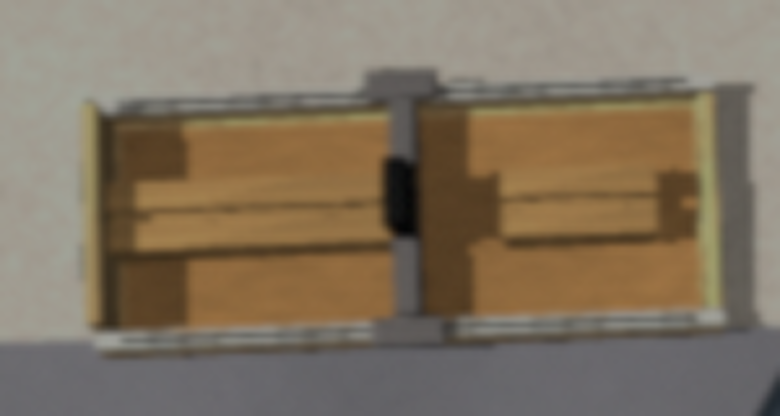

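```bash
sed -i 's#"pics/top0.png"#F#;s#"pics/scene0.png"#"pics/scene16.png"#' t.py; sed -i '1a F="pics/top16.png"' t.py
python3 - <<'E'
from h import *
im=cv2.imread("pics/top16.png");S=cv2.cvtColor(im,cv2.COLOR_BGR2HSV)
print("row135 div",S[138,228:250,1].tolist())
print("row172 div",S[174,228:250,1].tolist())
for v in (152,160): print("row",v,"tall end V",S[v,172:192,2].tolist(),"S",S[v,172:192,1].tolist())
a=im[135:180,165:245]; cv2.imwrite("pics/z16.png",cv2.resize(cv2.convertScaleAbs(a,alpha=1.7),None,fx=9.5,fy=9.5,interpolation=cv2.INTER_CUBIC))
for v,(l,h) in ((138,(0,0)),(174,(0,0))):
    p=S[v,:,1].astype(float)
    for u in range(228,245):
        if p[u]>=80>p[u+1]:
            e=u+(p[u]-80)/(p[u]-p[u+1]); print("div +y edge",v,e,ray("top",(e,v),40)); break
E
```

```text
row135 div [122, 125, 127, 128, 127, 123, 98, 57, 21, 16, 14, 28, 94, 135, 140, 141, 143, 143, 144, 144, 142, 143]
row172 div [144, 145, 145, 144, 145, 144, 139, 110, 59, 22, 17, 15, 27, 92, 136, 145, 142, 144, 144, 146, 147, 141]
row 152 tall end V [161, 160, 156, 147, 150, 150, 120, 82, 77, 87, 92, 92, 93, 105, 135, 152, 155, 156, 157, 158] S [19, 19, 21, 40, 75, 93, 100, 112, 126, 135, 136, 136, 137, 136, 134, 133, 133, 134, 132, 131]
row 160 tall end V [160, 160, 160, 158, 159, 154, 129, 92, 76, 86, 92, 94, 95, 107, 137, 154, 158, 158, 158, 159] S [21, 19, 21, 34, 69, 96, 107, 111, 124, 133, 133, 136, 137, 136, 132, 131, 132, 132, 131, 132]
div +y edge 138 234.4390243902439 [689.30531657  -3.44081376  40.        ]
div +y edge 174 235.58823529411765 [596.34669207  -5.69687288  40.        ]
```

View pics/z16.png

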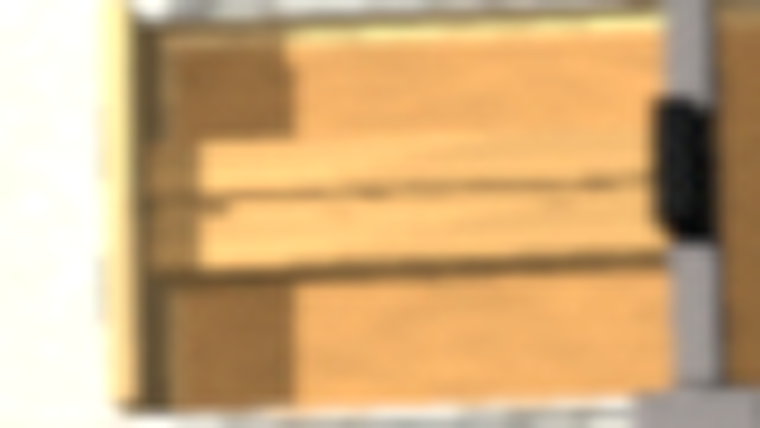

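Run:
```python
from h import *
for u in (180,180.5,181): print(u,ray("top",(u,156),34)[:2].round(1))
for u in (181.5,182,182.5): print("foot",u,ray("top",(u,170),6)[:2].round(1), ray("top",(u,145),6)[:2].round(1))
print("board top inner",ray("top",(178.7,156),55)[:2])
# divider/plinth joint
im=cv2.imread("pics/scene16.png")[255:300,225:300]
cv2.imwrite("pics/z16s.png",cv2.resize(im,None,fx=10,fy=10,interpolation=cv2.INTER_CUBIC))
im=cv2.imread("pics/top16.png");S=cv2.cvtColor(im,cv2.COLOR_BGR2HSV)
for v in (148,164,165):print(v,S[v,228:244,1:].tolist())
```

```text
180 [646.8 136.7]
180.5 [646.8 135.4]
181 [646.8 134.1]
foot 181.5 [615.8 138.4] [682.1 138.7]
foot 182 [615.8 137.1] [682.1 137.4]
foot 182.5 [615.7 135.8] [682.  136.1]
board top inner [642.33687035 135.61313581]
148 [[141, 147], [140, 146], [138, 146], [138, 146], [139, 136], [135, 96], [111, 46], [0, 20], [28, 18], [0, 14], [26, 10], [98, 26], [130, 53], [141, 78], [149, 87], [149, 89]]
164 [[145, 134], [145, 134], [145, 134], [144, 135], [144, 135], [144, 136], [133, 132], [92, 116], [41, 100], [19, 94], [14, 93], [17, 88], [36, 71], [115, 73], [146, 82], [147, 85]]
165 [[144, 143], [144, 143], [144, 142], [144, 143], [143, 144], [143, 144], [135, 140], [96, 122], [45, 103], [21, 96], [16, 94], [14, 88], [40, 71], [114, 74], [143, 84], [148, 86]]
```

View pics/z16s.png

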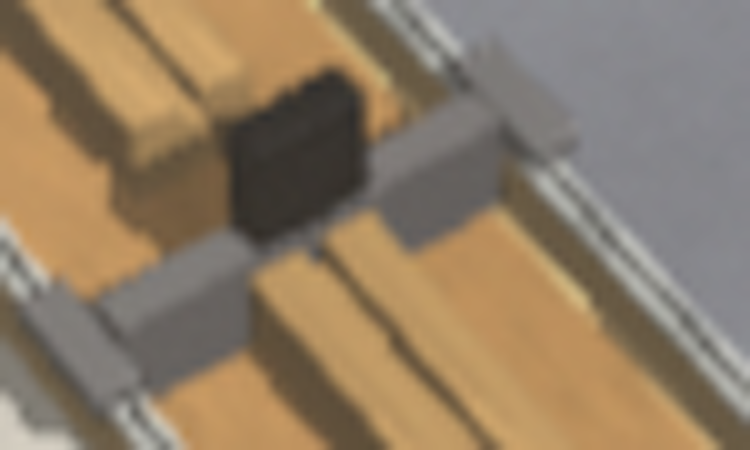

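The images agree with a snug fit: divider against the bar and bar end at the board, to about ±1.5 mm. For a surer check I'll press the shut fingertips on the grip's -y side, a push with no clamping that can only tighten it.

Call:
play_rows(targets=[0,0,0,0.03,0.028,0,1,0,0,0,0.045,0.04,0,1,0,0,0,0.045,0.04,0,1,0,0,0,0.04,0.035,0,1,0,0,0,0.028,0.025,0,1,0,0,0,0,0,0,1,0,0,0,0,0,0,1,0,0,0,0,0,0,1])

```text
t: 28.08
position: [644.3, -38.2, 347.4]
tool_rot: [[-0.018, 1.0, -0.001], [1.0, 0.018, -0.0], [-0.0, -0.001, -1.0]]
ft_force: [-0.9, -0.6, -0.4]
width: 0.001
```

Call:
play_rows(targets=[0,0,0,0.001,0,-0.03,1,0,0,0,0,0,-0.03,1,0,0,0,0,0,-0.03,1,0,0,0,0,0,-0.022,1,0,0,0,0,0,0,1,0,0,0,0,0,0,1])

```text
t: 28.82
position: [646.5, -37.8, 236.7]
tool_rot: [[-0.019, 1.0, 0.002], [1.0, 0.019, -0.0], [-0.0, 0.002, -1.0]]
ft_force: [1.2, 1.1, 0.5]
width: -0.002
```

Call:
play_rows(targets=[0,0,0,0,0.003,0,1,0,0,0,0,0.003,0,1,0,0,0,0,0.002,0,1,0,0,0,0,0.002,0,1,0,0,0,0,0,0,1])

```text
t: 29.45
position: [646.0, -27.2, 235.6]
tool_rot: [[-0.019, 1.0, 0.0], [1.0, 0.019, 0.0], [0.0, 0.0, -1.0]]
ft_force: [-0.1, 0.0, 0.7]
width: 0.0
```

Call:
play_rows(targets=[0,0,0,0,0.001,0,1,0,0,0,0,0.001,0,1,0,0,0,0,0,0,1])

```text
t: 29.82
position: [645.9, -26.7, 235.5]
tool_rot: [[-0.018, 1.0, 0.0], [1.0, 0.018, -0.002], [-0.002, 0.0, -1.0]]
ft_force: [0.4, -2.9, -0.2]
width: 0.003
```

Call:
play_rows(targets=[0,0,0,0,0.001,0,1,0,0,0,0,0.001,0,1,0,0,0,0,0,0,1])

```text
t: 30.2
position: [645.8, -26.2, 235.6]
tool_rot: [[-0.017, 1.0, 0.001], [1.0, 0.017, -0.004], [-0.004, 0.001, -1.0]]
ft_force: [1.5, -6.2, -1.1]
width: -0.003
```

Call:
play_rows(targets=[0,0,0,0,0.0015,0,1,0,0,0,0,0.0015,0,1,0,0,0,0,0,0,1])

```text
t: 30.58
position: [645.6, -25.6, 235.6]
tool_rot: [[-0.015, 1.0, 0.001], [1.0, 0.015, -0.008], [-0.008, 0.001, -1.0]]
ft_force: [1.0, -9.1, -1.8]
width: 0.0
```

Call:
play_rows(targets=[0,0,0,0,-0.004,0,1,0,0,0,0,-0.01,0,1,0,0,0,0,-0.005,0,1,0,0,0,0,0,0.03,1,0,0,0,0,0,0.04,1,0,0,0,0,0,0.04,0.5,0,0,0,-0.04,-0.05,0.02,0,0,0,0,-0.05,-0.05,0,-0.4,0,0,0,-0.05,-0.05,0,-0.4,0,0,0,-0.05,-0.05,0,-0.4,0,0,0,0,0,0,-0.4,0,0,0,0,0,0,-0.4])

```text
t: 32.08
position: [476.4, -217.9, 364.5]
tool_rot: [[-0.019, 1.0, 0.001], [1.0, 0.019, 0.002], [0.002, 0.001, -1.0]]
ft_force: [0.7, 0.6, 0.6]
width: 0.703
```

```bash
python3 -c "
from look import *
look(17,top=(110,115,345,260),scene=(190,150,430,345))
from m import plinths
plinths('pics/top17.png',dict(mid=(208,215,270,250)))"
```

```text
[ 476.4 -217.9  364.5] [[-0.019, 1.0, 0.001], [1.0, 0.019, 0.002], [0.002, 0.001, -1.0]] [0.7 0.6 0.6] 0.703 32.075
mid centre [447.   -8.2] LxW 109.0 34.2 axis yaw from +y (ccw) -11.26
```

View pics/scene17c.png

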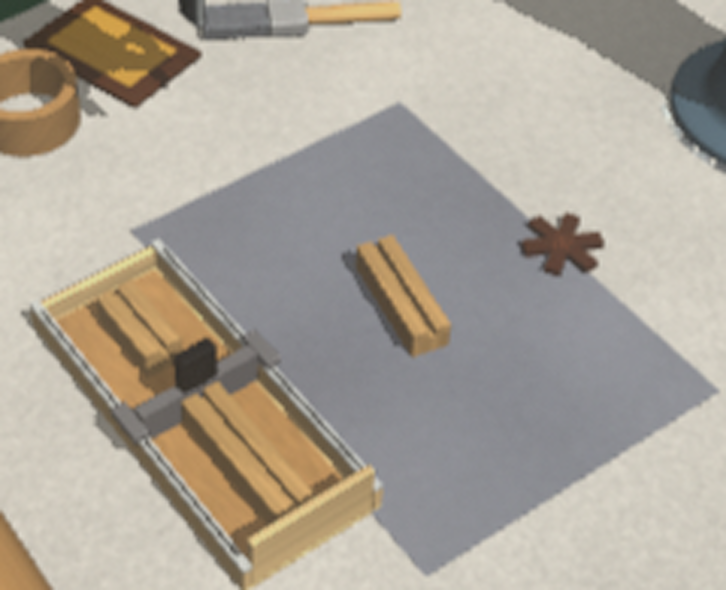

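The scene shows the long bar in its bay with the divider against it at (205,400), the short bar in the other bay at (140,325), both grooves up. The middle bar, at (405,295), has not moved. The arm is clear, so I'm handing in.

```bash
python3 -c "
from plant import hand_in
print(hand_in())"
```

```text
the job is handed in; nothing more can be done
None
```

The job is done and handed in at about 32 s. I slid the divider back about 61 mm, giving a long bay of about 163 mm. Then I laid the 140 mm plinth in that bay and the 76 mm plinth in the other bay, both grooves up. Finally I slid the divider up against the long plinth until it stopped.

**Checks that passed**
- **Snug fit:** the divider did not move under an 11 N push while gripped. It also held under a separate 9 N push with shut fingers after release. Both are well above the 2–3 N it takes to slide.
- **Middle plinth:** it has not moved (within 0.2 mm).
- **Arm:** the gripper is open and touching nothing.

**Checks that disagreed**
- **Cameras:** the two views differ by about 6 mm in y, more for raised objects, so I placed things relative to each other and by contact.
- **Bay length:** the images give about 140–142.5 mm. They alone could not rule out a 1–2 mm gap at the tall end board, so snugness rests on the push tests.

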